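Butt the valve module against its manifold and wedge its free end off the test bed

ROBOT

A 6-joint arm with a two-finger parallel gripper is mounted at the origin on the work surface. World frame = base frame: x ahead of the robot, y to its left, z up, the work surface at z = 0. Lengths are in mm, angles in degrees, forces in N, time in s.
With the tool pointing down it reaches from about 350 to 850 mm from the base axis. Payload 8.1 kg.
Tool frame: the origin (TCP) lies midway between the tips of the shut fingers; the grasp point (between the pads) lies 19 mm behind it; y points along the fingers, x is the direction in which the jaws open and shut, and the axes are right-handed (so a half turn about y gives the same grasp; the last joint's range is limited). The gripper opens to 85 mm and grips with 20 to 120 N. Pads are 22 mm wide; open, the fingers measure 114 mm over their backs; the gripper's body (76 mm by 85 mm) begins 54 mm behind the grasp point. The pads swing forward as they close: fully open they stand 13 mm farther back than shut.
Start: joints at [71.711, 7.471, 85.268, -0, 87.261, -4.893], TCP at [138.983, 583.686, 231.292] pointing down, gripper open.
Joint ranges: [-169.43, 169.43], [-51.17, 129.36], [1.28, 143.12], [-76.62, 256.62], [0, 156.53], [-152.29, 152.29]. Speed limits (degrees/s): [136.94, 136.94, 159.86, 180, 180, 180].

INTERFACE

Orientations are given as [roll, pitch, yaw] about the fixed x, y, z axes, in that order (R = Rz(yaw) Ry(pitch) Rx(roll)).
In Python, from bench import r gives the robot as it stands.
- The arm moves only by the tool move_arm, never from a script. Its arguments are lists of equal length, an entry for each row: "linear": the shift along the tool's x, y, z normalised to -1 to 1, where 1 is 300 mm, a list of three; "twist": the turn, a rotation vector about the tool's x, y, z normalised to -1 to 1, where 1 is pi/2 rad, a list of three; "hand": the opening, from -1 (shut) to 1 (fully open). A call has 1 to 12 rows; each row is the pose to reach, as a shift and turn from the pose measured when the call began, along the tool's axes at that moment; what a row does not reach only later rows make up. A row lasts 1/12 s, in which the tool goes at most 41.7 mm and 7.16 degrees, less where a joint would pass 70% of its speed; a pose out of reach is approached as far as the arm can. A call with a number of a shift or a turn outside -1 to 1 is refused whole. A call with a gripper value outside its range is refused whole. The fingers move at their own pace and stop on an object; "force" is the grip in N (left out, the last holds). Time passes only in rows, so rows that repeat a pose let the fingers close. It gives the time, the measured TCP pose, the force and the opening at its end, in the units of the state.
- r.sense(): the state, without advancing time (a new reading comes with each control period).
- r.snapshot(name): name is "side" or "top" or "wrist"; returns a dict with "frame" (480x640x3 uint8, red, green, blue), "range_z" (480x640 float32, mm along the optical axis (not along the pixel's ray), 0 where there is no reading), "intrinsics" (3x3 intrinsics, pixels), "R" (3x3) and "t" (3): a world point X has camera coordinates R X + t; the wrist camera has in their place "hand_eye" (4x4, takes a point from camera to tool coordinates, whose origin is the TCP and whose axes are the tool frame's). Camera axes: x right, y down, z forward; pixel columns grow to the right and rows downward; lengths in mm; the calibration is good to about 2 mm. The wrist camera is an equidistant fisheye: a pixel r from the principal point sees the ray r / f radians off the axis. A picture is of the moment at which its call begins: read the wrist's pose just before it.
- r.hand_in(): hands the job in, once; it reports no verdict.
The state is a dict: "time": time; "joint_pos": joint angles; "qd": joint speeds; "joint_efforts": joint torques, N m; "tool_pos": TCP position; "tcp_rot": TCP orientation; "ft_force": force on the tool from outside, world axes, zero at the start; "wrist_torque": the same for the moment, N m; "finger_gap": finger opening in mm.
Only numpy, scipy, OpenCV 4.12 (cv2) and the standard library are available. Lean on these libraries where they do the work, as an engineer would, in place of code of your own. Each camera call takes 0.05 s, during which the arm holds its last target. There are 200 camera calls.

TASK

On the test bed, slide the loose valve module along its guide rails, flat on the bed, until it sits flush against the fixed manifold block. Then set the steel wedge on the bed, push its thin edge in between the runners under the module's open end, and drive it until that end just lifts off the bed, by about 4 mm, with the module still tight against the manifold block. Finish holding the wedge there with the gripper while a colleague tightens the coupling: do not let go, do not hoist the module by hand, and leave the wrench, the regulator and the bottle alone.

Things in the scene. Friction and masses are not known exactly. Their poses are not given: they have to be found in the camera images.
- bed: fixed dark steel test bed, plate 110 x 400 x 10 mm (x, y, z), origin at the centre of its underside on the bench, so its upper face is 10 mm up. Its own +y runs from the open end (y = -200 mm) to the end with the fixed manifold block. Two steel guide rails along y at x = +-47 mm, 10 mm wide, tops 24 mm above the bench, leave an 84 mm channel
- stop_face (a point): centre of the manifold block's face that the module must touch, at bed level: on the bed's axis, 130 mm in +y from the bed's origin and 10 mm up. The grey block is 80 mm wide, 70 mm long, 45 mm high above the plate, with three brass fittings on top to 77 mm above the plate; axes as the bed's
- module: loose valve module, about 0.7 kg, on the bed between the rails: aluminium plate 80 x 150 x 12 mm carried by two aluminium runners along y (12 wide, 10 high, full length, 56 mm apart), which leave wedge room 56 mm wide, 10 mm high, open right through. Origin: centre of its underside at the runners' soles; +y towards the manifold block. Six 18 mm valves at y = +-52 mm, tops 50 mm above the soles
- module_grip (a point): centre of the module's black grip lug, 24 mm wide in x, 40 mm long in y, 40 mm high; the point is 42 mm above the soles (lug from 22 to 62 mm); free space 28 mm to either side in x above the plate
- module_near (a point): middle of the module's open end at sole level (75 mm in -y from its origin); its height over the bed's upper face is the lift
- module_far (a point): middle of the module's other end at sole level (75 mm in +y from its origin), the end that must touch the manifold block; it stays down on the bed and is the pivot
- wedge: loose steel wedge, about 0.3 kg, 36 mm wide (x), 110 long (y), on the bench; origin: centre of its flat underside, thin edge at +y. Ramp 4 mm thick at the thin edge, 20 mm at 70 mm back (0.229 mm per mm), then a heel 40 long, 20 high, with an upright grip rib. It meets the module's plate with the thin edge 26 mm past the open end; 17 to 18 mm more lifts that end 4 mm
- wedge_grip (a point): where to grip the wedge: middle of the exposed rib, 35 mm in -y of the wedge's origin, 43 mm above its underside; rib 18 mm thick in x, 34 mm long in y, from 20 to 63 mm above the underside
- wedge_tip (a point): middle of the wedge's thin edge at its underside, 55 mm in +y of its origin
- wrench: bystander: steel wrench lying on the bench near the robot, to be left alone
- regulator: bystander: brass regulator body, 48 mm diameter, 60 mm high, standing on the bench, to be left alone
- bottle: bystander: white leak-test bottle, 56 mm diameter, 100 mm high, standing beyond the bed, to be left alone
Mind the look-alikes: they are no part of the job. Of the things like the module, leave any that is red; of the rest the larger one is meant.

How it is judged (in metres and radians):
On the way:
1. the module lies flat on the bed, flush against the manifold block (gap under 3 mm), with the wedge not yet touching it (y of module_far in the frame of stop_face above -0.003 m and z of module_near in the frame of stop_face below 0.0015 m and contact force between wedge and module below 0.2 N), for 0.2 s.
At the end, for the whole second after the job is handed in: Module: open end 2 to 7 mm above the bed, carried by the wedge (over 1 N); other end down (within 2 mm) and within 4 mm of the manifold block. Wedge flat on the bed (within 4 degrees), still held by the gripper (over 2 N). Robot not touching the module; both at rest (z of module_near in the frame of stop_face between 0.002 and 0.007 m and z of module_far in the frame of stop_face below 0.002 m and y of module_far in the frame of stop_face above -0.004 m and contact force between wedge and module above 1 N and contact force between wedge and bed above 1 N and angle between wedge's own z axis and vertical below 0.07 rad and contact force between the fingers and wedge above 2 N and contact force between each of the arm, the fingers and module below 0.3 N and linear speed of each of module, wedge below 0.01 m/s); the arm keeps its last pose, push and grip.
It fails at once if the module is hoisted off the bed (an end more than 13 mm up) (z of any of module_near, module_far in the frame of stop_face above 0.013 m).
It fails at once if the wrench, regulator or bottle is moved more than 30 mm (distance of any of wrench, regulator, bottle from where it was at the start of the episode above 0.03 m).
It also fails if it takes over 51 s, if anything falls off the work surface, if the arm or the gripper's body presses on something with over 40 N, if the wrist force passes 120 N, or if a joint passes its speed limit or range.

## Working session

There is one attempt and no reset: what is moved stays moved. The work goes in short steps, Python scripts to look and compute and a tool call to move; the robot and the scene stay as the last step left them, time stands still between calls to the robot, and variables do not carry over. Pictures are saved under pics/ and viewed, on a budget of 10 in all, crops included, one or two more only if the job needs it, and the job is handed in when it is done.

Besides the shell and the picture viewer there is one more tool, called after "Request:" as a command line: name --argument value ..., lists and objects as JSON in quotes. move_arm: Moves the arm, as the interface text tells. Scaled input: -1 to 1 covers 300 mm each way for a shift and pi/2 rad each way for a turn. Its arguments: {"type":"object","properties":{"linear":{"type":"array","items":{"type":"array","items":{"type":"number","minimum":-1,"maximum":1}}},"twist":{"type":"array","items":{"type":"array","items":{"type":"number","minimum":-1,"maximum":1}}},"hand":{"type":"array","items":{"type":"number"}},"force":{"type":"number"}},"required":["linear","twist","hand"]}

```bash
ls; mkdir -p pics; python3 - <<'E'
from bench import r
import cv2,numpy as np,pickle
print(r.sense())
for n in("top","side"):
    s=r.snapshot(n);pickle.dump(s,open(f"pics/{n}.pkl","wb"));cv2.imwrite(f"pics/{n}.png",s["frame"][:,:,::-1]);print(n,s["intrinsics"],s["R"],s["t"])
E
```

```text
pics
{'time': 0.0, 'joint_pos': array([ 7.17143455e+01,  7.51481696e+00,  8.53320652e+01, -1.50566227e-03,
        8.72609816e+01, -4.89139016e+00]), 'qd': array([-0.06499477,  0.08454459, -0.00637227,  0.03601354, -0.1133251 ,
       -0.11723004]), 'joint_efforts': array([ 2.66584226e-03, -5.69408834e+01, -5.00549591e+01,  1.08050128e-05,
        1.49672624e-02,  4.32974147e-06]), 'tool_pos': array([138.7821789 , 583.14552245, 230.22076686]), 'tcp_rot': array([-89.99230108,   0.10759915,  76.60581626]), 'ft_force': array([-0.13114714,  0.03648878, -0.26679456]), 'wrist_torque': array([-0.00626966, -0.00444222,  0.01499906]), 'finger_gap': 85.20153712257543}
top [[572.02551217   0.         318.17313361]
 [  0.         572.02551217 247.2453762 ]
 [  0.           0.           1.        ]] [[-1.13584817e-03 -9.99998942e-01 -9.08537365e-04]
 [-9.97749108e-01  1.19420740e-03 -6.70469279e-02]
 [ 6.70479419e-02  8.30337216e-04 -9.97749409e-01]] [ -37.38043001  544.64886865 1438.12327683]
side [[529.68858232   0.         322.35091713]
 [  0.         529.68858232 234.63920851]
 [  0.           0.           1.        ]] [[ 0.97607659 -0.21662179 -0.01869445]
 [-0.13206503 -0.52237045 -0.84242978]
 [ 0.17272322  0.82474488 -0.53848173]] [-518.85048483   96.73502172 1271.40313574]
```

View pics/top.png

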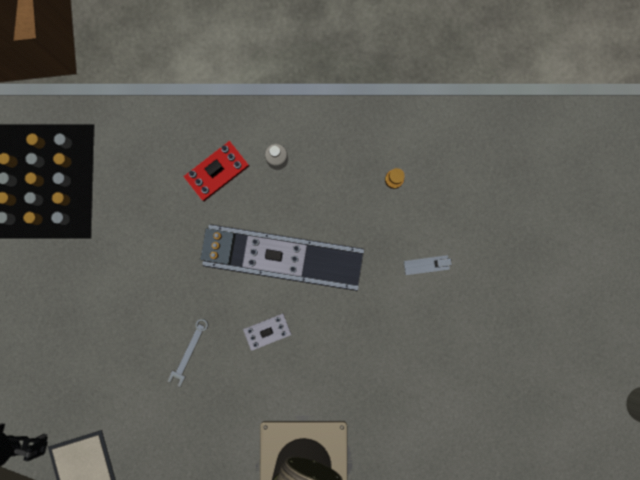

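View pics/side.png

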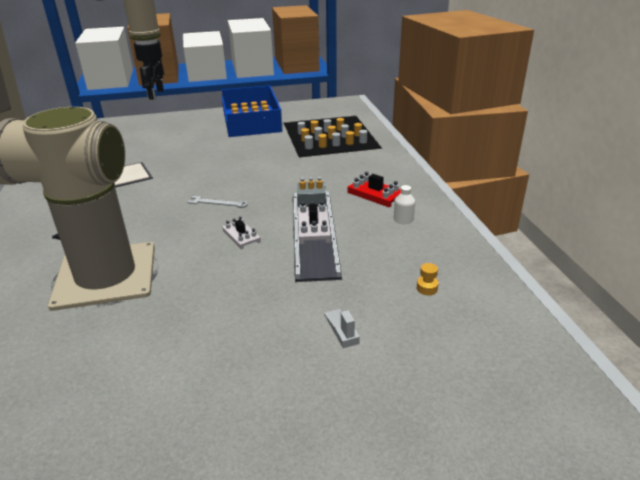

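Top view: the candidates for the module are the grey one in the rails (273,255), the red one (216,170) and the small grey one off the bed (267,332). By the description I choose (273,255). The wedge is at (428,265), with its thin edge at (405,267) and its rib at (441,264). The wrench is at (188,352), the regulator at (395,178) and the bottle at (276,155). In the side view the bed is at (315,235) and the wedge at (343,325). Next is a close crop.

```bash
cat > h.py <<'E'
import numpy as np,cv2,pickle
from scipy.spatial.transform import Rotation as Ro
def at_z(s,u,v,z):
    d=s["R"].T@np.linalg.solve(s["intrinsics"],[u,v,1]);c=-s["R"].T@s["t"];return c+d*(z-c[2])/d[2]
def cloud(s):
    v,u=np.mgrid[:480,:640];Z=s["range_z"];p=np.stack([u,v,np.ones_like(u)],-1)@np.linalg.inv(s["intrinsics"]).T*Z[...,None]
    return (p-s["t"])@s["R"]
E
python3 - <<'E'
from h import *
s=pickle.load(open("pics/top.pkl","rb"));P=cloud(s)
for n,(u,v) in dict(bedopen=(340,265),lug=(273,255),rib=(436,264),ramp=(415,266),bench=(340,330),block=(224,248),rail=(300,242)).items(): print(n,P[v,u].round(1))
H=P[...,2]
def rect(m,n):
    c,l,st,ce=cv2.connectedComponentsWithStats(m.astype(np.uint8));
    for i in range(1,c):
        if st[i,4]>30: 
            q=P[l==i]; print(n,st[i],ce[i].round(1),q.mean(0).round(1),cv2.minAreaRect(q[:,:2].astype(np.float32)))
roi=np.zeros(H.shape,bool);roi[130:310,190:470]=1
rect(roi&(H>5),"any>5")
roi[:]=0;roi[250:280,395:460]=1
rect(roi&(H>30),"rib")
roi[:]=0;roi[225:285,200:365]=1
rect(roi&(H>50),"lug/fit")
rect(roi&(H>28)&(H<50)|0,"modplate")
cv2.imwrite("pics/crop.png",cv2.resize(s["frame"][215:300,195:457,::-1],None,fx=3,fy=3,interpolation=cv2.INTER_CUBIC))
E
```

```text
bedopen [499.7 -93.8   7.5]
lug [522.5  73.3  64.1]
rib [ 500.5 -331.6   46. ]
ramp [ 496.8 -285.2   10.6]
bench [333.8 -93.6  -3. ]
block [540.4 195.4  56.5]
rail [557.4   8.   26.7]
any>5 [ 190  140   59   62 1870] [216.9 170.8] [738.6 219.3  33.6] ((609.4248657226562, 110.08895874023438), (441.15966796875, 157.47518920898438), 41.04951095581055)
any>5 [265 144  25  26 488] [276.5 156.6] [765.4  64.6  75.5] ((627.8258056640625, 33.91931915283203), (385.2191467285156, 62.13116455078125), 12.856473922729492)
any>5 [384 169  21  22 316] [394.8 178.5] [ 712.9 -228.8   62.4] ((584.8684692382812, -152.31988525390625), (49.18405532836914, 353.300048828125), 58.57173538208008)
any>5 [ 200  225  165   67 6752] [281.6 257.1] [518.9  53.3  33. ] ((519.9483032226562, 57.33729553222656), (415.7355041503906, 120.78364562988281), 81.13500213623047)
any>5 [404 256  48  20 623] [428.3 264.7] [ 499.4 -315.9   26. ] ((483.0758056640625, -202.8666534423828), (41.19154357910156, 334.3304138183594), 8.413334846496582)
rib [435 259  17   9 120] [443.  262.6] [ 503.4 -346.    60. ] ((503.8645935058594, -3
[... 367 characters left out ...]
9222412109375), 62.71125411987305)
lug/fit [248 259   8   7  33] [251.5 262. ] [505.6 126.8  58. ] ((505.8050231933594, 127.585693359375), (14.723947525024414, 15.397577285766602), 27.39836883544922)
lug/fit [290 266   7   7  31] [292.8 268.9] [488.3  24.7  56.8] ((488.6451721191406, 24.246875762939453), (16.22307014465332, 12.599968910217285), 14.135026931762695)
modplate [228 232   7  33  49] [231.5 247.9] [541.9 179.4  38.9] ((541.8970947265625, 180.1285858154297), (3.6800947189331055, 82.53404235839844), 81.2235107421875)
modplate [ 243  236   64   41 1402] [274.6 256. ] [521.8  71.6  33.6] ((520.6943969726562, 72.69131469726562), (150.3148956298828, 83.3338851928711), 80.46550750732422)
```

View pics/crop.png

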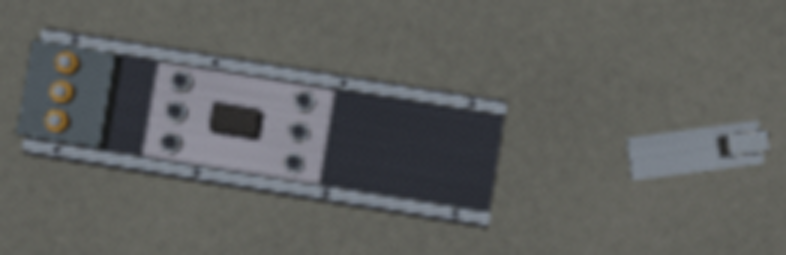

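The crop confirms the module: it is grey and in the rails, with its lug at crop (236,120), the block at (65,92), the wedge's thin edge at (632,160) and its rib at (745,143). Now the bed frame, and going above the lug.

```bash
cat >> h.py <<'E'
def plan(st,target,yaw):
    "shift/turn in tool axes, normalised, to tool-down pose at target"
    R0=Ro.from_euler('xyz',st["tcp_rot"],degrees=True);R1=Ro.from_euler('xyz',[-90,0,yaw],degrees=True)
    l=R0.inv().apply(np.array(target)-st["tool_pos"])/300;t=(R0.inv()*R1).as_rotvec()/(np.pi/2)
    print("lin",l.round(4),"twist",t.round(4),"rows>=",np.linalg.norm(l)*300/41.7,np.linalg.norm(t)*90/7.16)
E
python3 - <<'E'
from h import *
from bench import r
s=pickle.load(open("pics/top.pkl","rb"))
f=lambda x,y,z:at_z(s,195+(x+.5)/3-.5,215+(y+.5)/3-.5,z)
ur=f(505,103,24),f(45,30,24);lr=f(490,222,24),f(22,150,24)
for a,b in(ur,lr): print(a.round(1),b.round(1),np.degrees(np.arctan2(*(b-a)[:2])),np.linalg.norm(b-a))
near=(f(335,92,32)+f(324,186,32))/2;far=(f(157,62,32)+f(144,156,32))/2
lug=f(236,118,72);print("mod",near,far,np.linalg.norm(near-far),"lug",lug)
bl=(f(118,56,55)+f(106,148,55))/2;print("block face",bl)
tip=(f(628,141,4)+f(634,180,4))/2;rib=f(748,144,63);print("tip",tip,"rib",rib)
plan(r.sense(),[521,72,160],-8.8)
E
```

```text
[ 539.6 -151.7   24. ] [602.1 237.9  24. ] 9.111959702141512 394.5032164992799
[ 439.3 -138.4   24. ] [500.4 256.1  24. ] 8.795300760762576 399.1923167621071
mod [509.08406477  -3.56810105  32.        ] [534.48845859 146.8730685   32.        ] 152.57106121394162 lug [524.53849859  71.81999663  72.        ]
block face [538.92565677 175.79422155  55.        ]
tip [ 491.53912556 -260.59501383    4.        ] rib [ 503.16442898 -347.8801043    63.        ]
lin [-1.3623  0.2365 -1.634 ] twist [ 7.00e-04  9.49e-01 -9.00e-04] rows>= 15.398967628555669 11.928442598480942
```

Request:
move_arm --linear '[[-0.75,0,-0.9],[-0.75,0,-0.9],[-0.75,0,-0.9],[-0.75,0,-0.9],[-0.75,0,-0.9],[-0.75,0,-0.9],[-0.75,0,-0.9],[-0.75,0,-0.9],[-0.75,0,-0.9],[-0.75,0,-0.9],[-0.75,0,-0.9],[-0.75,0,-0.9]]' --twist '[[0,0.95,0],[0,0.95,0],[0,0.95,0],[0,0.95,0],[0,0.95,0],[0,0.95,0],[0,0.95,0],[0,0.95,0],[0,0.95,0],[0,0.95,0],[0,0.95,0],[0,0.95,0]]' --hand '[1,1,1,1,1,1,1,1,1,1,1,1]'

```text
time: 1.1
tool_pos: [349.6, 301.0, 230.3]
tcp_rot: [-90.1, 0.0, -9.4]
ft_force: [-0.5, -0.0, -0.2]
finger_gap: 85.2
```

```bash
python3 - <<'E'
from h import *
from bench import r
plan(r.sense(),[523,72,170],-8.9)
E
```

```text
lin [ 0.6946  0.2018 -0.6588] twist [ 0.0013 -0.0051 -0.0005] rows>= 7.038427824939465 0.06601626984859
```

Request:
move_arm --linear '[[0.695,0.2,-0.66],[0.695,0.2,-0.66],[0.695,0.2,-0.66],[0.695,0.2,-0.66],[0.695,0.2,-0.66],[0.695,0.2,-0.66],[0.695,0.2,-0.66],[0.695,0.2,-0.66],[0.695,0.2,-0.66],[0.695,0.2,-0.66]]' --twist '[[0,-0.005,0],[0,-0.005,0],[0,-0.005,0],[0,-0.005,0],[0,-0.005,0],[0,-0.005,0],[0,-0.005,0],[0,-0.005,0],[0,-0.005,0],[0,-0.005,0]]' --hand '[1,1,1,1,1,1,1,1,1,1]'

```text
time: 1.93
tool_pos: [522.5, 71.6, 170.0]
tcp_rot: [-90.1, 0.1, -9.0]
ft_force: [0.4, -0.1, 0.0]
finger_gap: 85.7
```

```bash
python3 - <<'E'
from h import *
from bench import r
st=r.sense();s=r.snapshot("wrist");pickle.dump((st,s),open("pics/w1.pkl","wb"));cv2.imwrite("pics/w1.png",s["frame"][:,:,::-1]);print(st["tool_pos"],st["tcp_rot"],s["intrinsics"],s["hand_eye"])
E
```

```text
[522.53621877  71.64177986 170.02366236] [-90.11018831   0.13652855  -8.96998201] [[371.64829954   0.         321.0147151 ]
 [  0.         371.64829954 232.08990702]
 [  0.           0.           1.        ]] [[ 9.99999852e-01  1.30442108e-05  5.43123972e-04  3.38044339e-01]
 [-5.17497412e-04 -2.81449809e-01  9.59575811e-01 -1.43496522e+02]
 [ 1.65379047e-04 -9.59575951e-01 -2.81449760e-01  7.15289992e+01]
 [ 0.00000000e+00  0.00000000e+00  0.00000000e+00  1.00000000e+00]]
```

View pics/w1.png

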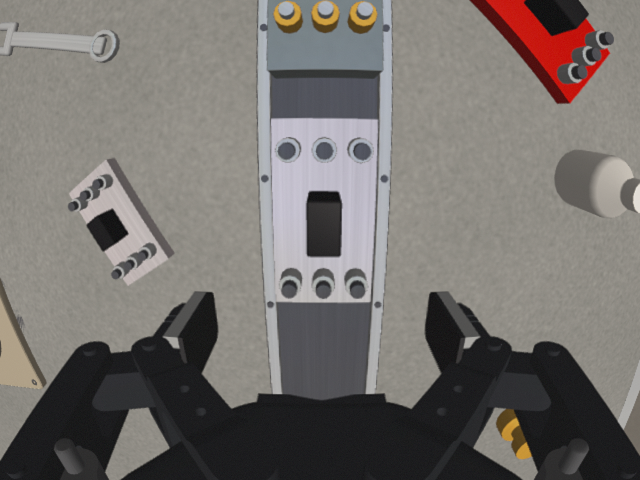

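The lug top is at about (308..341, 203..256) and its far face is the strip above it. The module's far edge is at row 118 and the block face's foot at about row 72. The rails look parallel to the tool axis.

```bash
cat >> h.py <<'E'
def wray(st,s,u,v,z):
    K=s["intrinsics"];d=np.array([u-K[0,2],v-K[1,2]]);rr=np.hypot(*d);th=rr/K[0,0]
    ray=np.r_[d/rr*np.sin(th),np.cos(th)];E=s["hand_eye"];R0=Ro.from_euler('xyz',st["tcp_rot"],degrees=True).as_matrix()
    c=R0@E[:3,3]+st["tool_pos"];w=R0@E[:3,:3]@ray;return c+w*(z-c[2])/w[2]
E
python3 - <<'E'
from h import *
st,s=pickle.load(open("pics/w1.pkl","rb"))
g=lambda u,v,z:wray(st,s,u,v,z)
c=[g(u,v,72) for u,v in((308,203),(341,203),(340,256),(307,256))];print(np.round(c,1),"lug",np.mean(c,0))
n=(g(273,302,32)+g(367,302,32))/2;f=(g(272,118,32)+g(378,118,32))/2;print("near",n,"far",f,np.linalg.norm(f-n),np.degrees(np.arctan2(*(f-n)[:2])))
b=[g(u,70,55) for u in(269,384)];print("block top edge",np.round(b,1))
L=[g(u,v,24) for u,v in((257,50),(265,305))];R=[g(u,v,24) for u,v in((393,50),(379,305))]
for a,b in(L,R):print("rail outer",a,b,np.degrees(np.arctan2(*(a-b)[:2])))
E
```

```text
[[517.5  93.3  72. ]
 [539.1  89.9  72. ]
 [533.1  53.   72. ]
 [510.6  56.6  72. ]] lug [525.07069488  73.210884    72.        ]
near [510.39802281  -0.73020687  32.        ] far [537.82328988 148.14148047  32.        ] 151.37676362285364 10.438046801015544
block top edge [[504.9 187.1  55. ]
 [582.9 175.1  55. ]]
rail outer [494.59323171 210.40267416  24.        ] [ 4.61353448e+02 -4.12358671e-01  2.40000000e+01] 8.960215981499125
rail outer [598.3490738  194.38395392  24.        ] [560.60080167 -16.00163723  24.        ] 10.172016482474888
```

```bash
python3 - <<'E'
from h import *
from bench import r
plan(r.sense(),[524.6,73.2,38],-9.1)
E
```

```text
lin [0.0072 0.4415 0.0047] twist [ 0.0011  0.0023 -0.001 ] rows>= 3.176760589268374 0.03457963556945964
```

Request:
move_arm --linear '[[0.007,0.1,0.005],[0.007,0.2,0.005],[0.007,0.3,0.005],[0.007,0.38,0.005],[0.007,0.44,0.005],[0.007,0.44,0.005],[0.007,0.44,0.005]]' --twist '[[0,0,0],[0,0,0],[0,0,0],[0,0,0],[0,0,0],[0,0,0],[0,0,0]]' --hand '[1,1,1,1,1,1,1]'

```text
time: 2.57
tool_pos: [523.3, 74.6, 38.2]
tcp_rot: [-90.1, 0.2, -8.8]
ft_force: [-0.4, -0.3, 0.6]
finger_gap: 85.8
```

Request:
move_arm --linear '[[0,0,0],[0,0,0],[0,0,0],[0,0,0],[0,0,0],[0,0,0],[0,0,0],[0,0,0],[0,0,0],[0,0,0]]' --twist '[[0,0,0],[0,0,0],[0,0,0],[0,0,0],[0,0,0],[0,0,0],[0,0,0],[0,0,0],[0,0,0],[0,0,0]]' --hand '[-1,-1,-1,-1,-1,-1,-1,-1,-1,-1]' --force 25

```text
time: 3.4
tool_pos: [524.2, 74.6, 39.1]
tcp_rot: [-90.1, 0.1, -8.8]
ft_force: [-1.2, 0.3, 5.8]
finger_gap: 23.9
```

Request:
move_arm --linear '[[0,0,0.01],[0,0,0.02],[0,0,0.03],[0,0,0.04],[0,0,0.05],[0,0,0.06],[0,0,0.07],[0,0,0.08],[0,0,0.08]]' --twist '[[0,0,0],[0,0,0],[0,0,0],[0,0,0],[0,0,0],[0,0,0],[0,0,0],[0,0,0],[0,0,0]]' --hand '[-1,-1,-1,-1,-1,-1,-1,-1,-1]'

```text
time: 4.15
tool_pos: [528.0, 98.3, 39.2]
tcp_rot: [-90.1, 0.1, -8.8]
ft_force: [0.0, -2.2, 2.2]
finger_gap: 23.6
```

Request:
move_arm --linear '[[0,0,0.005],[0,0,0.01],[0,0,0.01]]' --twist '[[0,0,0],[0,0,0],[0,0,0]]' --hand '[-1,-1,-1]'

```text
time: 4.4
tool_pos: [528.5, 101.0, 39.2]
tcp_rot: [-90.2, 0.1, -8.8]
ft_force: [-0.3, -4.7, 2.7]
finger_gap: 23.7
```

Request:
move_arm --linear '[[0,0,0.005],[0,0,0.01],[0,0,0.01]]' --twist '[[0,0,0],[0,0,0],[0,0,0]]' --hand '[-1,-1,-1]'

```text
time: 4.65
tool_pos: [529.0, 103.7, 39.2]
tcp_rot: [-90.2, 0.1, -8.8]
ft_force: [-0.2, -4.8, 3.1]
finger_gap: 23.7
```

Request:
move_arm --linear '[[0,0,0.005],[0,0,0.01],[0,0,0.01]]' --twist '[[0,0,0],[0,0,0],[0,0,0]]' --hand '[-1,-1,-1]'

```text
time: 4.9
tool_pos: [529.5, 106.5, 39.2]
tcp_rot: [-90.2, 0.1, -8.8]
ft_force: [-0.6, -4.2, 1.8]
finger_gap: 23.7
```

Request:
move_arm --linear '[[0,0,0.005],[0,0,0.01],[0,0,0.01]]' --twist '[[0,0,0],[0,0,0],[0,0,0]]' --hand '[-1,-1,-1]'

```text
time: 5.15
tool_pos: [529.8, 107.6, 39.2]
tcp_rot: [-90.4, 0.1, -8.8]
ft_force: [-1.9, -14.9, 5.3]
finger_gap: 23.9
```

Request:
move_arm --linear '[[0,0,0.005],[0,0,0.01],[0,0,0.01]]' --twist '[[0,0,0],[0,0,0],[0,0,0]]' --hand '[-1,-1,-1]'

```text
time: 5.4
tool_pos: [529.8, 107.7, 39.1]
tcp_rot: [-90.6, 0.1, -8.8]
ft_force: [-4.3, -18.9, 7.6]
finger_gap: 23.6
```

The module has contacted the block: the stop came after 33.5 mm, as measured, with the force rising to 19 N. I release it and rise.

Request:
move_arm --linear '[[0,0,0],[0,0,0],[0,0,0],[0,0,0],[0,0,0],[0,0,0]]' --twist '[[0,0,0],[0,0,0],[0,0,0],[0,0,0],[0,0,0],[0,0,0]]' --hand '[1,1,1,1,1,1]'

```text
time: 5.9
tool_pos: [529.7, 108.1, 39.1]
tcp_rot: [-90.6, 0.2, -8.8]
ft_force: [0.9, 0.5, 0.7]
finger_gap: 85.6
```

Request:
move_arm --linear '[[0,-0.1,0],[0,-0.2,0],[0,-0.3,0],[0,-0.4,0],[0,-0.5,0],[0,-0.5,-0.1],[0,-0.5,-0.2],[0,-0.5,-0.2]]' --twist '[[0,0,0],[0,0,0],[0,0,0],[0,0,0],[0,0,0],[0,0,0],[0,0,0],[0,0,0]]' --hand '[1,1,1,1,1,1,1,1]'

```text
time: 6.57
tool_pos: [521.2, 46.9, 190.7]
tcp_rot: [-90.7, 0.1, -8.9]
ft_force: [-2.3, -0.7, -0.3]
finger_gap: 85.5
```

```bash
python3 - <<'E'
from h import *
from bench import r
st=r.sense();s=r.snapshot("wrist");pickle.dump((st,s),open("pics/w2.pkl","wb"));cv2.imwrite("pics/w2.png",s["frame"][:,:,::-1]);print(st["time"],st["tool_pos"],st["tcp_rot"])
plan(st,[503.5,-347,180],6.5)
E
```

```text
6.5667 [521.2469843   46.89625881 190.73193981] [-9.07293263e+01  5.31316453e-02 -8.90719487e+00]
lin [ 0.1449  0.0523 -1.3058] twist [ 0.008  -0.1712 -0.0017] rows>= 9.459037767722995 2.1542033958166726
```

View pics/w2.png

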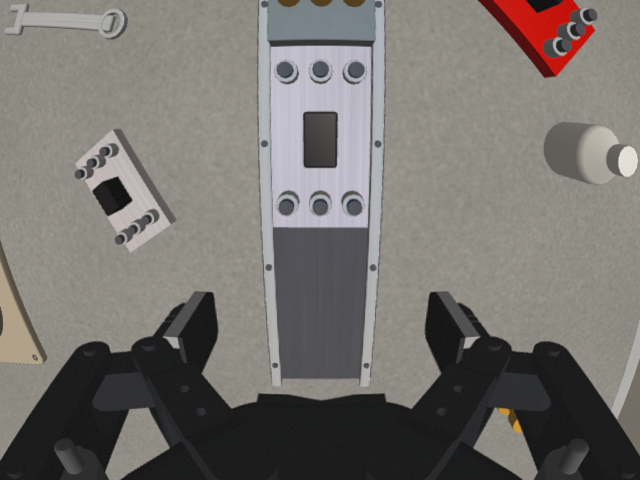

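The module is flush: its far edge at row 45 meets the block. Its open end is at row 227, and the bed's open end is at row 379 between (274,379) and (368,379). I take the bed frame from this view and go towards the wedge.

```bash
python3 - <<'E'
from h import *
st,s=pickle.load(open("pics/w2.pkl","rb"))
g=lambda u,v,z:wray(st,s,u,v,z)
n=[g(271,227,32),g(368,227,32)];print("near",np.round(n,1),np.mean(n,0),np.linalg.norm(n[0]-n[1]))
o=[g(274,379,10),g(368,379,10)];print("open",np.round(o,1),np.mean(o,0))
for v in(268,):
    pass
sc=[g(u,v,24) for u,v in((268,268),(373,268),(275,366),(367,366),(264,144),(378,144))];print("screws",np.round(sc,1))
m=[(sc[i]+sc[i+1])/2 for i in(0,2,4)];d=m[2]-m[1];print(np.round(m,1),np.degrees(np.arctan2(d[0],d[1])))
l=[(g(303,112,72)+g(337,112,72))/2,(g(304,167,72)+g(337,167,72))/2];print("lug",np.mean(l,0))
E
```

```text
near [[477.3  38.9  32. ]
 [558.7  26.2  32. ]] [518.04222597  32.52549784  32.        ] 82.39550396601192
open [[ 439.7 -139.2   10. ]
 [ 542.7 -155.3   10. ]] [ 491.19162626 -147.22494513   10.        ]
screws [[ 465.5   -0.8   24. ]
 [ 559.5  -15.5   24. ]
 [ 448.7 -110.6   24. ]
 [ 542.9 -125.3   24. ]
 [ 483.2  108.5   24. ]
 [ 577.    93.9   24. ]]
[[ 512.5   -8.1   24. ]
 [ 495.8 -117.9   24. ]
 [ 530.1  101.2   24. ]] 8.89847053086689
lug [530.45355137 106.71721744  72.        ]
```

Request:
move_arm --linear '[[0.1,0,-0.12],[0.145,0,-0.24],[0.145,0,-0.36],[0.145,0,-0.48],[0.145,0,-0.6],[0.145,0,-0.72],[0.145,0,-0.84],[0.145,0,-0.9],[0.145,0,-0.9],[0.145,0,-0.9]]' --twist '[[0.008,-0.17,0],[0.008,-0.17,0],[0.008,-0.17,0],[0.008,-0.17,0],[0.008,-0.17,0],[0.008,-0.17,0],[0.008,-0.17,0],[0.008,-0.17,0],[0.008,-0.17,0],[0.008,-0.17,0]]' --hand '[1,1,1,1,1,1,1,1,1,1]'

```text
time: 7.45
tool_pos: [522.1, -225.0, 192.6]
tcp_rot: [-89.8, 0.2, 6.2]
ft_force: [0.8, 0.3, 0.2]
finger_gap: 85.3
```

```bash
python3 - <<'E'
from h import *
from bench import r
plan(r.sense(),[503.5,-347,170],6.5)
E
```

```text
lin [-0.1055  0.0745 -0.3979] twist [-0.0019 -0.0029 -0.0022] rows>= 3.0092381095212968 0.05191480803023741
```

Request:
move_arm --linear '[[-0.03,0.03,-0.12],[-0.06,0.05,-0.24],[-0.105,0.07,-0.36],[-0.105,0.075,-0.4],[-0.105,0.075,-0.4],[-0.105,0.075,-0.4]]' --twist '[[0,0,0],[0,0,0],[0,0,0],[0,0,0],[0,0,0],[0,0,0]]' --hand '[1,1,1,1,1,1]'

```text
time: 7.95
tool_pos: [504.3, -346.3, 169.4]
tcp_rot: [-89.7, 0.2, 6.2]
ft_force: [0.4, 1.1, -0.2]
finger_gap: 85.7
```

```bash
python3 - <<'E'
from h import *
from bench import r
st=r.sense();s=r.snapshot("wrist");pickle.dump((st,s),open("pics/w3.pkl","wb"));cv2.imwrite("pics/w3.png",cv2.resize(s["frame"][50:410,160:480,::-1],None,fx=1.6,fy=1.6,interpolation=cv2.INTER_CUBIC));print(st["time"],st["tool_pos"],st["tcp_rot"])
E
```

```text
7.95 [ 504.26146254 -346.26586003  169.38105314] [-89.73529265   0.20977456   6.23649701]
```

View pics/w3.png

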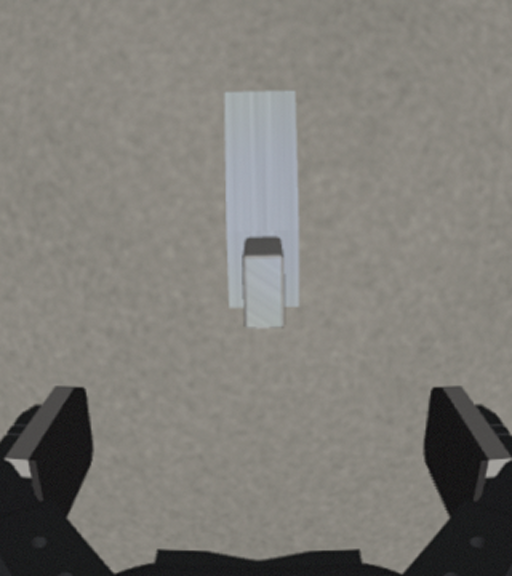

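The rib's top is at crop (245..284, 255..327), the thin edge runs from (225,92) to (295,91), and the heel's rear edge is at row 306. The wedge is nearly aligned with the tool.

```bash
python3 - <<'E'
from h import *
st,s=pickle.load(open("pics/w3.pkl","rb"))
g=lambda u,v,z:wray(st,s,160+(u+.5)/1.6-.5,50+(v+.5)/1.6-.5,z)
f=(g(245,255,63)+g(284,255,63))/2;b=(g(243,327,63)+g(284,327,63))/2;t=(g(225,92,4)+g(295,91,4))/2
h=(g(229,306,20)+g(298,306,20))/2
print(f,b,"rib",(f+b)/2,np.linalg.norm(f-b),"tip",t,"heel",h,"rib-tip",np.linalg.norm(((f+b)/2-t)[:2]), np.linalg.norm((h-t)[:2]))
d=t-(f+b)/2;print("yaw",-np.degrees(np.arctan2(d[0],d[1])))
c=(f+b)/2;plan(st,[c[0],c[1],30],-np.degrees(np.arctan2(d[0],d[1])))
E
```

```text
[ 505.51139708 -330.98864977   63.        ] [ 508.74269439 -363.68997787   63.        ] rib [ 507.12704573 -347.33931382   63.        ] 32.860586447969695 tip [ 495.61226486 -258.52659848    4.        ] heel [ 509.41171222 -367.35174826   20.        ] rib-tip 89.55606391984492 109.69657228791436
yaw 7.387325712971736
lin [ 0.0108  0.4645 -0.0067] twist [-0.003  -0.0128 -0.0023] rows>= 3.3432767385659843 0.16757410668233966
```

Request:
move_arm --linear '[[0.01,0.1,-0.007],[0.01,0.2,-0.007],[0.01,0.3,-0.007],[0.01,0.4,-0.007],[0.01,0.475,-0.007],[0.01,0.475,-0.007],[0.01,0.475,-0.007]]' --twist '[[-0.003,-0.012,-0.002],[-0.003,-0.012,-0.002],[-0.003,-0.012,-0.002],[-0.003,-0.012,-0.002],[-0.003,-0.012,-0.002],[-0.003,-0.012,-0.002],[-0.003,-0.012,-0.002]]' --hand '[1,1,1,1,1,1,1]'

```text
time: 8.58
tool_pos: [507.0, -344.4, 26.3]
tcp_rot: [-89.9, 0.1, 7.5]
ft_force: [0.1, 0.0, 0.5]
finger_gap: 85.5
```

Request:
move_arm --linear '[[0,0,0],[0,0,0],[0,0,0],[0,0,0],[0,0,0],[0,0,0],[0,0,0],[0,0,0],[0,0,0],[0,0,0]]' --twist '[[0,0,0],[0,0,0],[0,0,0],[0,0,0],[0,0,0],[0,0,0],[0,0,0],[0,0,0],[0,0,0],[0,0,0]]' --hand '[-1,-1,-1,-1,-1,-1,-1,-1,-1,-1]' --force 70

```text
time: 9.42
tool_pos: [507.4, -344.9, 27.3]
tcp_rot: [-89.9, 0.1, 7.5]
ft_force: [-0.9, 0.6, 6.6]
finger_gap: 17.4
```

Request:
move_arm --linear '[[0,-0.05,0],[0,-0.1,0],[0,-0.15,0],[0,-0.2,0],[0,-0.2,0],[0,-0.2,0]]' --twist '[[0,0,0],[0,0,0],[0,0,0],[0,0,0],[0,0,0],[0,0,0]]' --hand '[-1,-1,-1,-1,-1,-1]'

```text
time: 9.92
tool_pos: [507.8, -345.3, 87.6]
tcp_rot: [-90.0, 0.0, 7.5]
ft_force: [0.2, 0.0, -3.2]
finger_gap: 17.2
```

```bash
python3 - <<'E'
from h import *
from bench import r
st=r.sense();s=r.snapshot("wrist");pickle.dump((st,s),open("pics/w4.pkl","wb"));cv2.imwrite("pics/w4.png",cv2.resize(s["frame"][50:410,160:480,::-1],None,fx=1.6,fy=1.6,interpolation=cv2.INTER_CUBIC));print(st["time"],st["tool_pos"],st["tcp_rot"])
E
```

```text
9.9167 [ 507.83531007 -345.30805011   87.56875793] [-8.99797452e+01  1.83311397e-02  7.47176436e+00]
```

View pics/w4.png

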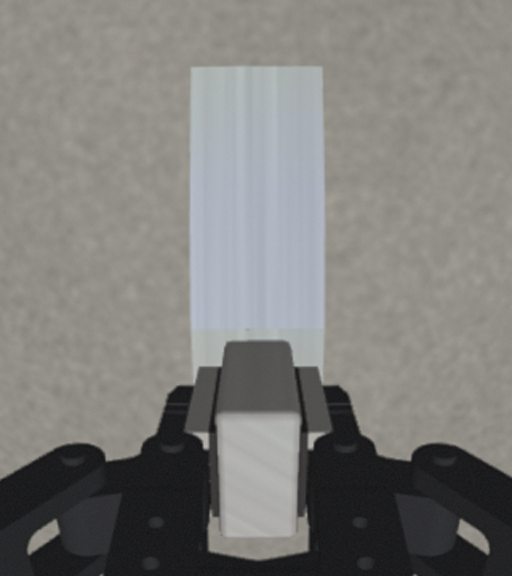

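The wedge is held level and straight, with its thin edge at crop (191,67) to (322,67). I measure the tip in the tool frame and plan the approach.

```bash
python3 - <<'E'
from h import *
from bench import r
st,s=pickle.load(open("pics/w4.pkl","rb"))
g=lambda u,v,z:wray(st,s,160+(u+.5)/1.6-.5,50+(v+.5)/1.6-.5,z)
a,b=g(191,67,64.3),g(322,67,64.3);t=(a+b)/2
R0=Ro.from_euler('xyz',st["tcp_rot"],degrees=True);tt=R0.inv().apply(t-st["tool_pos"])
e=R0.inv().apply(b-a);print("tip tool",tt,"width",np.linalg.norm(e),"edge yaw err",np.degrees(np.arctan2(-e[2],e[0])))
yaw=-8.9;d=np.array([.1547,.988,0]);near=np.array([518.85,32.4,0]);R1=Ro.from_euler('xyz',[-90,0,yaw],degrees=True)
for back,z in((40,87.5),(25,39.3)):
    tip=near-d*back; tcp=tip-R1.apply([tt[0],0,tt[2]]);tcp[2]=z;print(back,tcp);plan(r.sense(),tcp,yaw)
E
```

```text
tip tool [1.36723775e-04 2.32995628e+01 8.71318254e+01] width 36.17164520578593 edge yaw err 0.02380186423567232
40 [499.18166656 -93.20272534  87.5       ]
lin [ 0.0828 -0.0024  0.8347] twist [-0.0011  0.1819 -0.0014] rows>= 6.03424954785701 2.286672338429342
25 [501.50216656 -78.38272534  39.3       ]
lin [0.0972 0.1584 0.8823] twist [-0.0011  0.1819 -0.0014] rows>= 6.4867952441427095 2.286672338429342
```

Request:
move_arm --linear '[[0.02,0,0.12],[0.04,0,0.24],[0.06,0,0.36],[0.083,0,0.48],[0.083,0,0.6],[0.083,0,0.72],[0.083,0,0.8],[0.083,0,0.835],[0.083,0,0.835],[0.083,0,0.835],[0.083,0,0.835]]' --twist '[[0,0.05,0],[0,0.1,0],[0,0.15,0],[0,0.182,0],[0,0.182,0],[0,0.182,0],[0,0.182,0],[0,0.182,0],[0,0.182,0],[0,0.182,0],[0,0.182,0]]' --hand '[-1,-1,-1,-1,-1,-1,-1,-1,-1,-1,-1]'

```text
time: 10.88
tool_pos: [499.1, -94.0, 86.3]
tcp_rot: [-89.9, 0.2, -8.9]
ft_force: [-0.2, 0.1, -2.6]
finger_gap: 17.0
```

```bash
python3 - <<'E'
from h import *
from bench import r
st=r.sense();s=r.snapshot("wrist");pickle.dump((st,s),open("pics/w5.pkl","wb"));cv2.imwrite("pics/w5.png",cv2.resize(s["frame"][0:360,160:480,::-1],None,fx=1.6,fy=1.6,interpolation=cv2.INTER_CUBIC));print(st["time"],st["tool_pos"],st["tcp_rot"])
plan(st,[499.2,-93.2,45],-8.9)
E
```

```text
10.8833 [499.10162193 -94.04444766  86.2786337 ] [-89.94953402   0.16597355  -8.93045371]
lin [0.0003 0.1376 0.0027] twist [-0.0006 -0.0003 -0.0018] rows>= 0.9901052169420919 0.024600801184908178
```

View pics/w5.png

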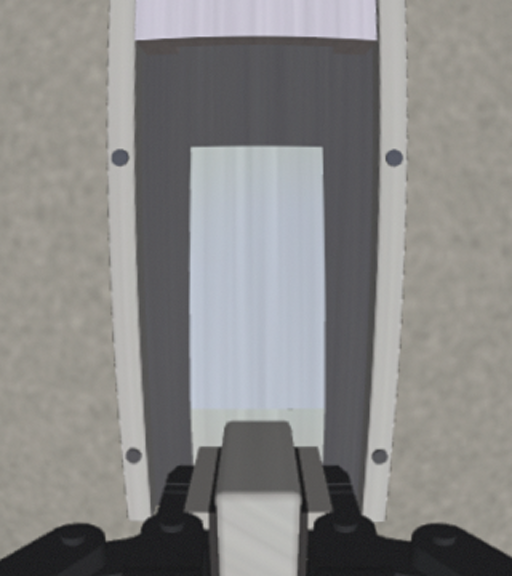

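The wedge is centred: thin edge (190..323, row 147), channel 135..378, module's open end at row 40. I lower it, with a check of the tip-to-module gap.

```bash
python3 - <<'E'
from h import *
st,s=pickle.load(open("pics/w5.pkl","rb"))
g=lambda u,v,z:wray(st,s,160+(u+.5)/1.6-.5,(v+.5)/1.6-.5,z)
R0=Ro.from_euler('xyz',st["tcp_rot"],degrees=True);T=lambda p:R0.inv().apply(p-st["tool_pos"]).round(1)
print("near",T(g(137,40,32)),T(g(376,40,32)),"tip",T(g(190,147,63)),T(g(323,147,63)),"screws",T(g(120,158,24)),T(g(394,158,24)),T(g(133,456,24)),T(g(379,456,24)))
E
```

```text
near [-39.8  54.5 128.4] [ 39.6  54.3 128.3] tip [-18.4  23.4  87.3] [18.4 23.3 87.3] screws [-47.3  62.5  88.1] [47.4 62.2 88.1] [-47.6  62.4 -22.7] [ 47.   62.1 -22.6]
```

Request:
move_arm --linear '[[0,0.06,0],[0,0.11,0],[0,0.14,0],[0,0.15,0],[0,0.15,0],[0,0.15,0]]' --twist '[[0,0,0],[0,0,0],[0,0,0],[0,0,0],[0,0,0],[0,0,0]]' --hand '[-1,-1,-1,-1,-1,-1]'

```text
time: 11.43
tool_pos: [499.4, -94.7, 41.8]
tcp_rot: [-89.9, 0.1, -9.0]
ft_force: [-0.5, 0.4, -3.8]
finger_gap: 17.3
```

Request:
move_arm --linear '[[0,0.007,0],[0,0.01,0],[0,0.01,0],[0,0.01,0]]' --twist '[[0,0,0],[0,0,0],[0,0,0],[0,0,0]]' --hand '[-1,-1,-1,-1]'

```text
time: 11.77
tool_pos: [499.6, -94.7, 39.2]
tcp_rot: [-90.0, 0.1, -9.0]
ft_force: [0.0, -0.5, -3.0]
finger_gap: 17.1
```

Request:
move_arm --linear '[[0,0.005,0],[0,0.007,0],[0,0.007,0]]' --twist '[[0,0,0],[0,0,0],[0,0,0]]' --hand '[-1,-1,-1]'

```text
time: 12.02
tool_pos: [499.8, -94.7, 37.3]
tcp_rot: [-90.0, 0.1, -9.0]
ft_force: [0.8, -0.2, -2.6]
finger_gap: 17.3
```

Request:
move_arm --linear '[[0,0.004,0],[0,0.007,0],[0,0.007,0]]' --twist '[[0,0,0],[0,0,0],[0,0,0]]' --hand '[-1,-1,-1]'

```text
time: 12.27
tool_pos: [500.0, -94.8, 37.2]
tcp_rot: [-90.0, 0.1, -9.0]
ft_force: [-12.0, 1.6, 20.2]
finger_gap: 16.9
```

Request:
move_arm --linear '[[0,0.001,0.017],[0,0.001,0.034],[0,0.001,0.05],[0,0.001,0.067],[0,0.001,0.083],[0,0.001,0.1],[0,0.001,0.117],[0,0.001,0.134],[0,0.001,0.15],[0,0.001,0.167],[0,0.001,0.185],[0,0.001,0.185]]' --twist '[[0,0,0],[0,0,0],[0,0,0],[0,0,0],[0,0,0],[0,0,0],[0,0,0],[0,0,0],[0,0,0],[0,0,0],[0,0,0],[0,0,0]]' --hand '[-1,-1,-1,-1,-1,-1,-1,-1,-1,-1,-1,-1]'

```text
time: 13.27
tool_pos: [509.1, -38.8, 37.3]
tcp_rot: [-89.9, 0.1, -9.0]
ft_force: [0.0, 0.6, 5.9]
finger_gap: 17.1
```

Request:
move_arm --linear '[[0,0.001,0.007],[0,0.001,0.014],[0,0.001,0.02],[0,0.001,0.02]]' --twist '[[0,0,0],[0,0,0],[0,0,0],[0,0,0]]' --hand '[-1,-1,-1,-1]'

```text
time: 13.6
tool_pos: [510.4, -32.5, 37.3]
tcp_rot: [-89.9, 0.0, -8.9]
ft_force: [-0.8, -2.4, 5.0]
finger_gap: 17.2
```

Request:
move_arm --linear '[[0,0.001,0.007],[0,0.001,0.014],[0,0.001,0.014]]' --twist '[[0,0,0],[0,0,0],[0,0,0]]' --hand '[-1,-1,-1]'

```text
time: 13.85
tool_pos: [511.4, -27.9, 37.2]
tcp_rot: [-89.9, 0.0, -8.9]
ft_force: [-0.3, -2.2, 5.0]
finger_gap: 17.2
```

Request:
move_arm --linear '[[0,0.001,0.006],[0,0.001,0.012],[0,0.001,0.018],[0,0.001,0.018]]' --twist '[[0,0,0],[0,0,0],[0,0,0],[0,0,0]]' --hand '[-1,-1,-1,-1]'

```text
time: 14.18
tool_pos: [512.4, -23.4, 37.2]
tcp_rot: [-90.0, -0.0, -8.9]
ft_force: [-1.5, -8.7, 5.3]
finger_gap: 16.9
```

Request:
move_arm --linear '[[0,0.001,0.006],[0,0.001,0.012],[0,0.001,0.018],[0,0.001,0.018]]' --twist '[[0,0,0],[0,0,0],[0,0,0],[0,0,0]]' --hand '[-1,-1,-1,-1]'

```text
time: 14.52
tool_pos: [513.4, -18.8, 37.3]
tcp_rot: [-90.1, -0.1, -8.9]
ft_force: [-1.2, -9.2, 5.6]
finger_gap: 17.0
```

```bash
python3 - <<'E'
from h import *
from bench import r
st=r.sense();s=r.snapshot("wrist");pickle.dump((st,s),open("pics/w6.pkl","wb"));t=r.snapshot("side")
a=cv2.resize(s["frame"][0:300,200:440,::-1],None,fx=1.6,fy=2*.8,interpolation=cv2.INTER_CUBIC);b=cv2.resize(t["frame"][170:290,270:370,::-1],None,fx=4,fy=4,interpolation=cv2.INTER_CUBIC)
cv2.imwrite("pics/w6.png",np.hstack([a,b]));print(st["time"],st["tool_pos"],st["tcp_rot"],st["ft_force"])
E
```

```text
14.5167 [513.38396253 -18.83142381  37.25051448] [-9.01091970e+01 -5.19448434e-02 -8.94506329e+00] [-1.2015565  -9.1617835   5.58520597]
```

View pics/w6.png

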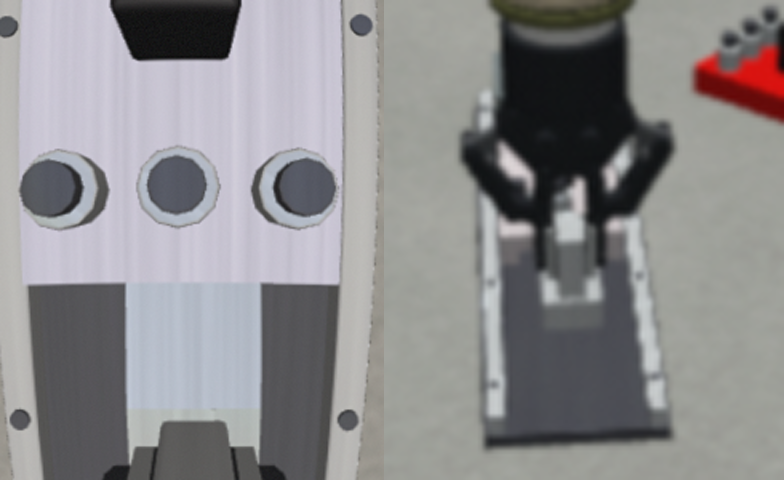

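The wedge is under the module. The wrist view has the module's open edge at crop row 283 and the ramp's top end at row 410; the wedge lies centred between the rails, nothing else touches. I compute the depth of insertion.

```bash
python3 - <<'E'
from h import *
st,s=pickle.load(open("pics/w6.pkl","rb"))
g=lambda u,v,z:wray(st,s,200+(u+.5)/1.6-.5,(v+.5)/1.6-.5,z)
R0=Ro.from_euler('xyz',st["tcp_rot"],degrees=True);T=lambda p:R0.inv().apply(p-st["tool_pos"]).round(1)
for z in(32,34,36):
    n=T((g(30,284,z)+g(339,284,z))/2);print(z,n,"tip past",87.2-n[2], "width",np.linalg.norm(g(23,284,z)-g(339,284,z)))
print("ramp top end",T((g(128,410,30)+g(261,410,30))/2),"expect z_tool 17.2")
E
```

```text
32 [-2.1  5.2 51.4] tip past 35.800000000000004 width 81.35929102912378
34 [-2.1  3.2 51.7] tip past 35.5 width 80.26435093466833
36 [-2.   1.1 52. ] tip past 35.2 width 79.16941084021289
ramp top end [ 0.6  7.2 16.5] expect z_tool 17.2
```

Request:
move_arm --linear '[[0,0.001,0.006],[0,0.001,0.012],[0,0.001,0.018],[0,0.001,0.024],[0,0.001,0.024]]' --twist '[[0,0,0],[0,0,0],[0,0,0],[0,0,0],[0,0,0]]' --hand '[-1,-1,-1,-1,-1]'

```text
time: 15.03
tool_pos: [514.7, -12.5, 37.3]
tcp_rot: [-90.2, -0.1, -9.0]
ft_force: [-1.4, -8.4, 5.2]
finger_gap: 17.2
```

Request:
move_arm --linear '[[0,0.001,0.005],[0,0.001,0.007],[0,0.001,0.007],[0,0.001,0.007],[0,0.001,0.007],[0,0.001,0.007]]' --twist '[[0,0,0],[0,0,0],[0,0,0],[0,0,0],[0,0,0],[0,0,0]]' --hand '[-1,-1,-1,-1,-1,-1]'

```text
time: 15.53
tool_pos: [515.2, -11.5, 37.3]
tcp_rot: [-90.3, -0.1, -9.0]
ft_force: [-2.7, -10.7, 7.1]
finger_gap: 17.1
```

```bash
python3 - <<'E'
from h import *
from bench import r
st=r.sense();s=r.snapshot("wrist");pickle.dump((st,s),open("pics/w7.pkl","wb"))
cv2.imwrite("pics/w7.png",cv2.resize(s["frame"][0:300,200:440,::-1],None,fx=2,fy=2,interpolation=cv2.INTER_CUBIC));print(st["time"],st["tool_pos"],st["tcp_rot"],st["ft_force"],st["qd"].round(2),st["finger_gap"])
E
```

```text
15.5333 [515.15629275 -11.468145    37.3435967 ] [-90.29414882  -0.1063917   -8.96885452] [ -2.70247033 -10.70017116   7.13337575] [-0.04 -0.02 -0.    0.12 -0.02  0.09] 17.062215484319122
```

View pics/w7.png

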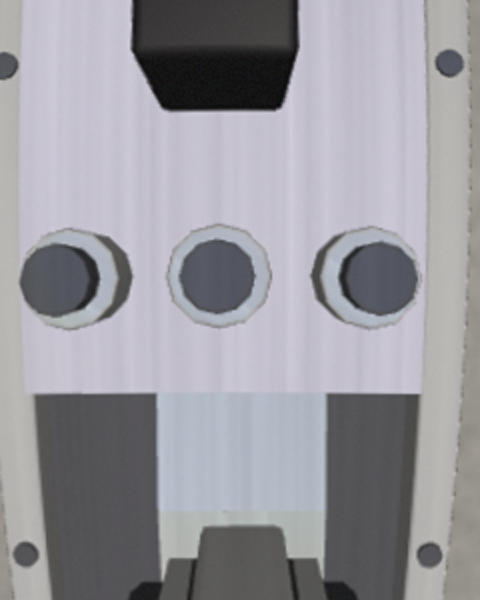

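The module's open edge is at row 393, the ramp's top end at row 512, and rail screws at (25,553) and (430,553). I make a last check of depth and of the module's place against the screws (41 mm when flush).

```bash
python3 - <<'E'
from h import *
st,s=pickle.load(open("pics/w7.pkl","rb"))
g=lambda u,v,z:wray(st,s,200+(u+.5)/2-.5,(v+.5)/2-.5,z)
R0=Ro.from_euler('xyz',st["tcp_rot"],degrees=True);T=lambda p:R0.inv().apply(p-st["tool_pos"]).round(1)
n=T((g(25,393,36)+g(420,393,36))/2);sc=T((g(25,553,24)+g(430,553,24))/2);sf=T((g(5,66,24)+g(450,63,24))/2)
print("tip past",87.2-n[2],"near-screw",n[2]-sc[2],"screw pitch",sf[2]-sc[2],"ramp end",T((g(158,512,30)+g(326,512,30))/2))
for z in(32,34,36,38):print(z,np.linalg.norm(g(25,393,z)-g(420,393,z)))
E
```

```text
tip past 43.0 near-screw 40.300000000000004 screw pitch 110.69999999999999 ramp end [ 0.3  7.3 16.6]
32 82.2316028614517
34 81.1238802889904
36 80.01615771652912
38 78.90843514406782
```

```bash
python3 - <<'E'
from bench import r
print(r.hand_in()); s=r.sense(); print(s["time"],s["tool_pos"],s["ft_force"],s["finger_gap"])
E
```

```text
the job is handed in; nothing more can be done
None
the job is handed in; nothing more can be done
```

I slid the module flush against the manifold block, drove the wedge under its open end, and handed the job in at about 15.5 s with the wedge still gripped. The hand-in reports no verdict, so all of this rests on my own measurements.

- **Seating the module:** it stopped after about 33.5 mm of travel, with the push rising to 19 N. I then released it. The close view showed its far edge meeting the block.
- **Driving the wedge:** the push force rose at about the depth the description predicts (26 mm). The thin edge ended about 43 mm past the open end, at 42.6 mm by arm travel and 43.0 mm by camera. That means a lift of roughly 3.8 mm.
- **Camera check of the lift:** the module's open edge measured 80 mm wide when taken at 36 mm height, which fits a lift of about 4 mm.
- **Still against the block:** the module's open end was 40.3 mm from the rail screws, against 41 mm when flush. That is within measuring error.
- **Holding:** the wedge was gripped at 17 mm with the force set to 70 N, pressing about 7 N down and 11 N along. The tool was within 0.3° of vertical.
- **Bystanders:** the arm stayed clear of the wrench, regulator and bottle.

No check failed. I did not measure the forces between wedge, module and bed directly, and I inferred the lift rather than measuring it.

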